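Clip down the lid of a food box

ROBOT

A 6-joint arm with a two-finger parallel gripper is mounted at the origin on the work surface. World frame = base frame: x ahead of the robot, y to its left, z up, the work surface at z = 0. Lengths are in m, angles in rad, forces in N, time in s.
With the tool pointing down it reaches from about 0.275 to 0.975 m from the base axis. Payload 8.4 kg.
Tool frame: the origin (TCP) lies at the very end of the fingers, on their centre line; the grasp point (between the pads) lies 19 mm behind it; x points along the fingers, y is the direction in which the jaws open and shut, and the axes are right-handed (so a half turn about x gives the same grasp; the last joint's range is limited). The gripper opens to 92 mm and grips with 3 to 60 N. Pads are 20 mm wide; open, the fingers measure 128 mm over their backs; the gripper's body (75 mm by 189 mm) begins 69 mm behind the grasp point.
Start: joints at [-0.002, 0.353, 1.633, -0, 1.155, -0.002], TCP at [0.625, -0, 0.215] pointing down, gripper open.
Joint ranges: [-2.63, 2.63], [-0.92, 2.1], [0.06, 2.66], [-1.3, 4.44], [0, 2.69], [-3.02, 3.02]. Speed limits (rad/s): [2.22, 2.22, 2.79, 3.14, 3.14, 3.14].

INTERFACE

Orientations are given as a unit quaternion [w, x, y, z].
In Python, from bench import get_state, capture, calibration, hand_in gives the robot as it stands.
- The arm moves only by the tool jog_arm, never from a script. Its arguments are lists of equal length, an entry for each row: "translation": the shift along the world's x, y, z in m, a list of three; "dr": the turn, a rotation vector about the world's x, y, z in degrees, a list of three; "hand": the opening, from -1 (shut) to 1 (fully open). In form: {"translation": [[dx, dy, dz], ...], "dr": [[wx, wy, wz], ...], "hand": [hand, ...]}. A call has 1 to 5 rows; each row is the pose to reach, as a shift and turn from the pose commanded when the call began; what a row does not reach only later rows make up. A row lasts 1/10 s, in which the tool goes at most 50 mm and 8.59 degrees, less where a joint would pass 70% of its speed; a pose out of reach is approached as far as the arm can. A call with a gripper value outside its range is refused whole. The fingers move at their own pace and stop on an object; the grip force is fixed at half the most. Time passes only in rows, so rows that repeat a pose let the fingers close. It gives the time, the measured TCP pose, the force and the opening at its end, in the units of the state.
- get_state(): the state, without advancing time (a new reading comes with each control period).
- capture(name): name is "scene" or "side" or "wrist"; returns the picture (480x640x3 uint8, blue, green, red); there is no depth.
- calibration(name): a dict with "fx", "fy", "cx", "cy" (pixels), "extrinsics" (4x4, takes a point from camera to world coordinates). Camera axes: x right, y up, looking along -z (the intrinsics and any distortion apply to the point x, -y, -z); pixel columns grow to the right and rows downward; lengths in m; the calibration is good to about 2 mm. A picture is of the moment at which its call begins: read the wrist's pose just before it. calibration takes no time and is no camera call; for the wrist camera it gives the pose at the moment of the call.
- hand_in(): hands the job in, once; it reports no verdict.
The state is a dict: "time_s": time; "qpos": joint angles; "qvel": joint speeds; "tau": joint torques, N m; "tool_pos": TCP position; "orientation": TCP orientation; "contact_force": force on the tool from outside, world axes, zero at the start; "moment": the same for the moment, N m; "finger_gap": finger opening in m.
Only numpy, scipy, OpenCV 4.12 (cv2) and the standard library are available. Lean on these libraries where they do the work, as an engineer would, in place of code of your own. Each camera call takes 0.05 s, during which the arm holds its last target.

TASK

The lid is on the food box but its four clips stand open. Swing each clip over and snap it fully down over the rim, in opposite-corner order (any clip first, then the one diagonally across from it, then the remaining two) so that the gasket is drawn down evenly. Press steadily and stop as soon as a clip is home: never push on the box with more than 30 N, don't shove it along the bench, and leave the other things alone.

Things in the scene. Friction and masses are not known exactly. Their poses are not given: they have to be found in the camera images.
- food_box: white lidded food box, about 4 kg, loose on the bench. Origin at the centre of its underside; z up; x across its short side (190 mm), -x = front, facing the robot give or take 0.5 rad; y along its long side (268 mm), +y = left. Boxes come in different depths: the rim round the top is at z = 101 +-9 mm, outer edge at x = +-97.5 mm. The flat lid (186 x 266 mm) lies in place on a springy gasket, its top 13 mm above the rim
- clip_front_left (a joint): angle (rad) of the front-left lid clip: 0 = shut flat on the lid, 1.57 = upright, 2.0 = stop, leaning inward. Hinge line along y at x = -62, y = 80, z = 118 +-9 mm (same for all four) in the box's frame. A grey plate 46 mm wide (along y), 38 mm long outwards from the hinge, 4 mm thick, with a springy skirt bent down 21 mm at the outer end that hooks under the rim. Stays where it is left (friction 0.04 N m)
- clip_front_right (a joint): angle (rad) of the front-right lid clip: 0 = shut flat on the lid, 1.57 = upright, 2.0 = stop, leaning inward. Hinge line along y at x = -62, y = -80, z = 118 +-9 mm (same for all four) in the box's frame. Same clip as front-left. Its hook meets the rim at about 0.2 rad; pressed 20 to 30 mm out from the hinge it takes 8 to 14 N, gives way near 0.1 rad, snaps home and rests within 0.03 rad of 0; short of that it stays up
- clip_back_left (a joint): angle (rad) of the back-left lid clip: 0 = shut flat on the lid, 1.57 = upright, 2.0 = stop, leaning inward. Hinge line along y at x = 62, y = 80, z = 118 +-9 mm (same for all four) in the box's frame. Same clip as front-left. As it is pressed, the lid's corner sinks 2 to 3 mm (about 3 N per mm) until it lands hard, and the opposite corner lifts 1 mm
- clip_back_right (a joint): angle (rad) of the back-right lid clip: 0 = shut flat on the lid, 1.57 = upright, 2.0 = stop, leaning inward. Hinge line along y at x = 62, y = -80, z = 118 +-9 mm (same for all four) in the box's frame. Same clip as front-left. Clips' hinges sit 2 mm lower once the lid is clamped; home, a clip bears hard on the lid
- marker: black-capped marker pen, 135 x 14 mm, lying beside the left (+y) end of the food box; bystander, origin under its middle
- label_roll: paper label roll standing on end, 84 mm diameter x 40 mm, beside the right (-y) end of the box; bystander, origin at the centre of its underside
- thermometer: white probe thermometer, 165 mm long, 17 mm high, lying in front of the box (its robot side); bystander, origin on the bench under its middle
- tape_gun: red carton-tape dispenser, about 180 x 110 x 60 mm, on the right of the bench; bystander, origin on the bench under its middle
- scoop: aluminium scoop, 210 mm long, 45 mm high, on the left of the bench; bystander, origin under its pan
- steel_pan: empty steel food pan 108 x 176 x 100 mm on the right of the bench; bystander, origin at the centre of its underside
- spice_jar: amber glass jar, 68 mm diameter x 105 mm, on the left of the bench; bystander, origin at the centre of its underside

How it is judged:
On the way, in this order (a step that is already met when the one before it is completed fails the run):
1. one clip is snapped shut, the other three still open (((value of joint clip_front_left below 0.06 rad and value of joint each of clip_front_right, clip_back_left, clip_back_right above 0.06 rad) or (value of joint clip_front_right below 0.06 rad and value of joint each of clip_front_left, clip_back_left, clip_back_right above 0.06 rad) or (value of joint clip_back_left below 0.06 rad and value of joint each of clip_front_left, clip_front_right, clip_back_right above 0.06 rad) or (value of joint clip_back_right below 0.06 rad and value of joint each of clip_front_left, clip_front_right, clip_back_left above 0.06 rad))), for 0.2 s.
2. the diagonally opposite clip is shut too, the other two still open (((value of joint each of clip_front_left, clip_back_right below 0.06 rad and value of joint each of clip_front_right, clip_back_left above 0.06 rad) or (value of joint each of clip_front_right, clip_back_left below 0.06 rad and value of joint each of clip_front_left, clip_back_right above 0.06 rad))), for 0.2 s.
3. a third clip is shut, the last still open (((value of joint each of clip_front_right, clip_back_left, clip_back_right below 0.06 rad and value of joint clip_front_left above 0.06 rad) or (value of joint each of clip_front_left, clip_back_left, clip_back_right below 0.06 rad and value of joint clip_front_right above 0.06 rad) or (value of joint each of clip_front_left, clip_front_right, clip_back_right below 0.06 rad and value of joint clip_back_left above 0.06 rad) or (value of joint each of clip_front_left, clip_front_right, clip_back_left below 0.06 rad and value of joint clip_back_right above 0.06 rad))), for 0.2 s.
4. all four clips are shut (value of joint each of clip_front_left, clip_front_right, clip_back_left, clip_back_right below 0.06 rad), for 0.2 s.
At the end, for the whole second after the job is handed in: all four clips are snapped home under the rim (each within 0.06 rad of shut) and stay so untouched, the box standing level and at rest within 30 mm of where it stood (all of step 4 and distance of food_box from where it was at the start of the episode below 0.03 m and angle between food_box's own z axis and vertical below 0.03 rad and linear speed of food_box below 0.01 m/s).
It fails at once if the box, its lid or a clip is pushed with more than 30 N (contact force between any of the fingers, the arm and food_box above 30 N).
It fails at once if two neighbouring clips are shut while the other two are both open ((value of joint each of clip_front_left, clip_front_right below 0.06 rad and value of joint each of clip_back_left, clip_back_right above 0.06 rad) or (value of joint each of clip_back_left, clip_back_right below 0.06 rad and value of joint each of clip_front_left, clip_front_right above 0.06 rad) or (value of joint each of clip_front_left, clip_back_left below 0.06 rad and value of joint each of clip_front_right, clip_back_right above 0.06 rad) or (value of joint each of clip_front_right, clip_back_right below 0.06 rad and value of joint each of clip_front_left, clip_back_left above 0.06 rad)).
It fails at once if the food box is shoved more than 30 mm along the bench (distance of food_box from where it was at the start of the episode above 0.03 m).
It fails at once if another thing on the bench is moved by more than 20 mm (distance of any of marker, label_roll, thermometer, tape_gun, scoop, steel_pan, spice_jar from where it was at the start of the episode above 0.02 m).
It also fails if it takes over 72 s, if anything falls off the work surface, if the arm or the gripper's body presses on something with over 40 N, if the wrist force passes 120 N, or if a joint passes its speed limit or range.

## Working session

There is one attempt and no reset: what is moved stays moved. The work goes in short steps, Python scripts to look and compute and a tool call to move; the robot and the scene stay as the last step left them, time stands still between calls to the robot, and variables do not carry over. Pictures are saved under pics/ and viewed, and the job is handed in when it is done.

Besides the shell and the picture viewer there is one more tool, called after "Request:" by a JSON object that holds its "op" and its "data". jog_arm: Moves the arm, as the interface text tells. Its arguments: {"type":"object","properties":{"translation":{"type":"array"},"dr":{"type":"array"},"hand":{"type":"array"}},"required":["translation","dr","hand"]}

```bash
mkdir -p pics; ls; python3 - <<'E'
from bench import *
import cv2,json
s=get_state();print(s)
for n in ["scene","side","wrist"]:
    c=calibration(n);print(n,c)
    cv2.imwrite(f"pics/{n}0.png",capture(n))
E
```

```text
pics
{'time_s': 0.0, 'qpos': array([-2.41485885e-03,  3.53647220e-01,  1.63413639e+00,  6.11628413e-07,
        1.15521431e+00, -2.39200455e-03]), 'qvel': array([-1.04877005e-03,  1.76116062e-04,  2.53427466e-04, -8.79510175e-04,
        9.90047476e-05, -2.20562539e-03]), 'tau': array([-2.43486713e-03, -5.93846583e+01, -3.34216332e+01,  6.94100303e-02,
        2.34022352e-02, -1.15005114e-04]), 'tool_pos': array([ 6.24494159e-01, -7.86269497e-06,  2.13863322e-01]), 'orientation': array([-0.4996418 , -0.49965532, -0.5003464 ,  0.50035598]), 'contact_force': array([0.27696024, 0.27364376, 0.25824286]), 'moment': array([-0.02984523, -0.02284164, -0.01700675]), 'finger_gap': 0.09185757046791684}
scene {'fx': 475.77966772283486, 'fy': 475.77966772283486, 'cx': 317.55657972216926, 'cy': 248.90379109219063, 'extrinsics': array([[-0.86879161, -0.2870598 ,  0.4034821 ,  1.03094306],
       [ 0.49492502, -0.52942698,  0.68902561,  0.86907115],
       [ 0.01582275,  0.79831306,  0.6020348 ,  0.86981982],
       [ 0.        ,  0.        ,  0.        ,  1.        ]])}
side {'fx': 584.1918752066077, 'fy': 584.1918752066077, 'cx': 314.0121620154474, 'cy': 235.53716671227542, 'extrinsics': array([[ 0.7724721 ,  0.36038075, -0.52288867, -0.22172482],
       [-0.63500542,  0.4287245 , -0.6426223 , -0.94445843],
       [-0.00741352,  0.82844494,  0.56002145,  0.92468271],
       [ 0.        ,  0.        ,  0.        ,  1.        ]])}
wrist {'fx': 414.1470836369328, 'fy': 414.1470836369328, 'cx': 319.64787002730725, 'cy': 240.48110325552747, 'extrinsics': array([[ 9.99999781e-01, -1.88221274e-04,  6.34594389e-04,
         6.23902022e-01],
       [-9.18311533e-06,  9.54681247e-01,  2.97630168e-01,
         8.53512558e-02],
       [-6.61855692e-04, -2.97630108e-01,  9.54681036e-01,
         3.84434685e-01],
       [ 0.00000000e+00,  0.00000000e+00,  0.00000000e+00,
         1.00000000e+00]])}
```

View pics/scene0.png

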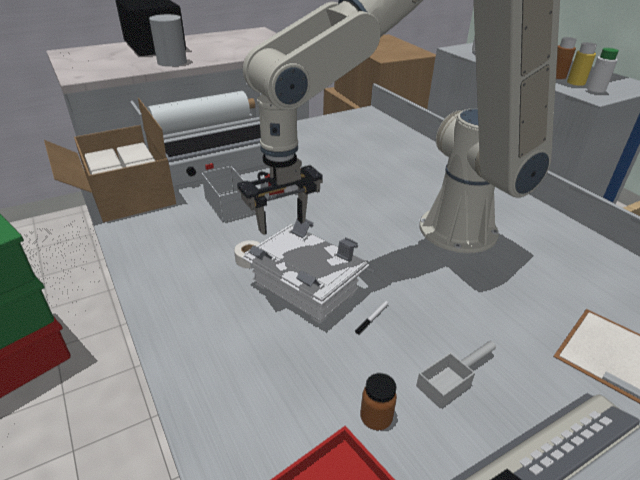

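View pics/side0.png

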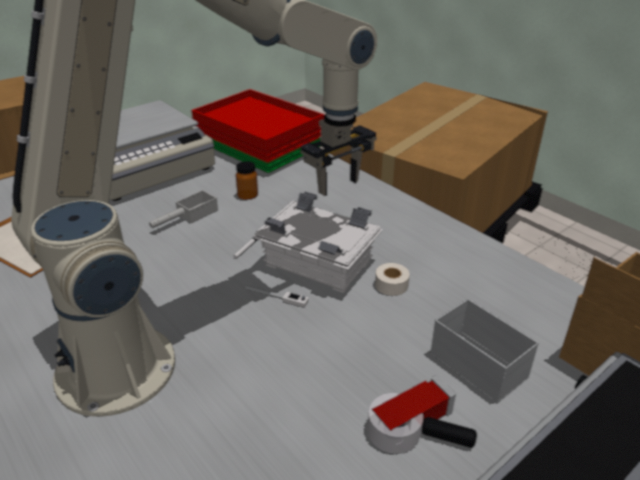

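View pics/wrist0.png

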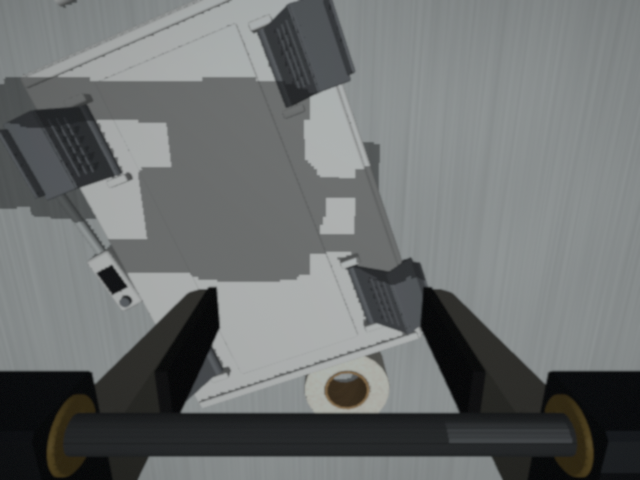

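The scene view shows the box below the gripper with its clips raised. The wrist view shows all four clips: back-left near (305,50), front-left (60,150), back-right (390,295) and front-right (215,355). Next I'll enlarge the views to read corners.

```bash
python3 - <<'E'
import cv2
a=cv2.imread("pics/scene0.png")[205:325,225:385];cv2.imwrite("pics/scene0c.png",cv2.resize(a,None,fx=5,fy=5,interpolation=cv2.INTER_CUBIC))
a=cv2.imread("pics/side0.png")[180:310,230:400];cv2.imwrite("pics/side0c.png",cv2.resize(a,None,fx=4.6,fy=4.6,interpolation=cv2.INTER_CUBIC))
E
```

```text
(no output)
```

View pics/scene0c.png

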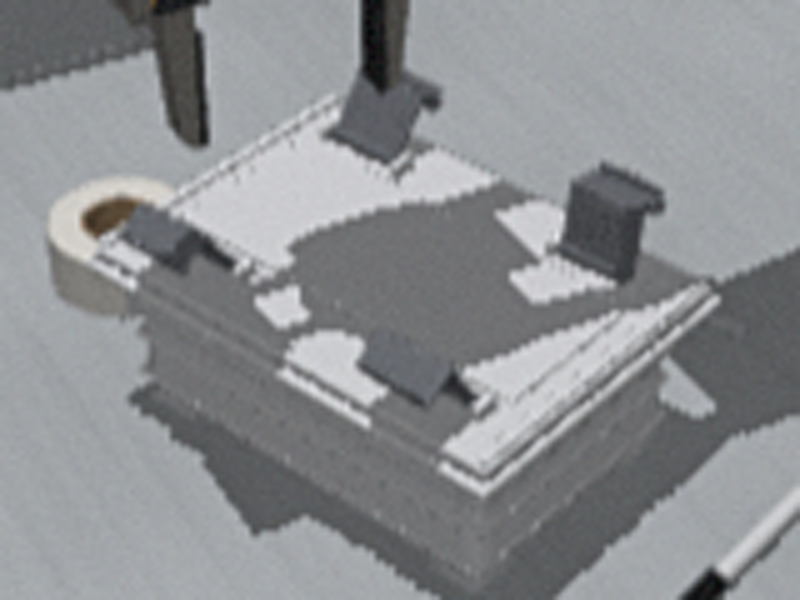

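View pics/side0c.png

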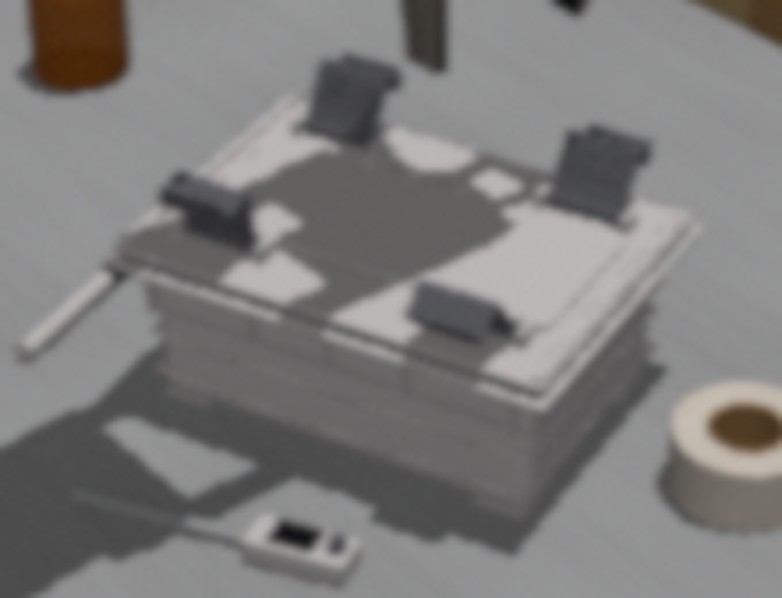

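```bash
python3 - <<'E'
import cv2
w=cv2.imread("pics/wrist0.png")
cv2.imwrite("pics/w0a.png",cv2.resize(w[0:225,0:300],None,fx=2.6,fy=2.6,interpolation=cv2.INTER_CUBIC))
cv2.imwrite("pics/w0b.png",cv2.resize(w[225:420,170:440],None,fx=2.9,fy=2.9,interpolation=cv2.INTER_CUBIC))
cv2.imwrite("pics/w0c.png",cv2.resize(w[0:200,200:400],None,fx=3,fy=3,interpolation=cv2.INTER_CUBIC))
E
```

```text
(no output)
```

View pics/w0a.png

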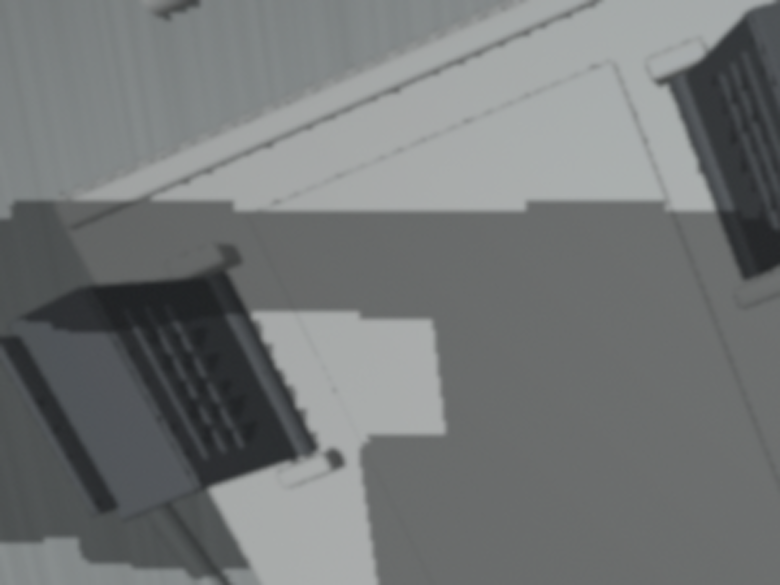

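View pics/w0b.png

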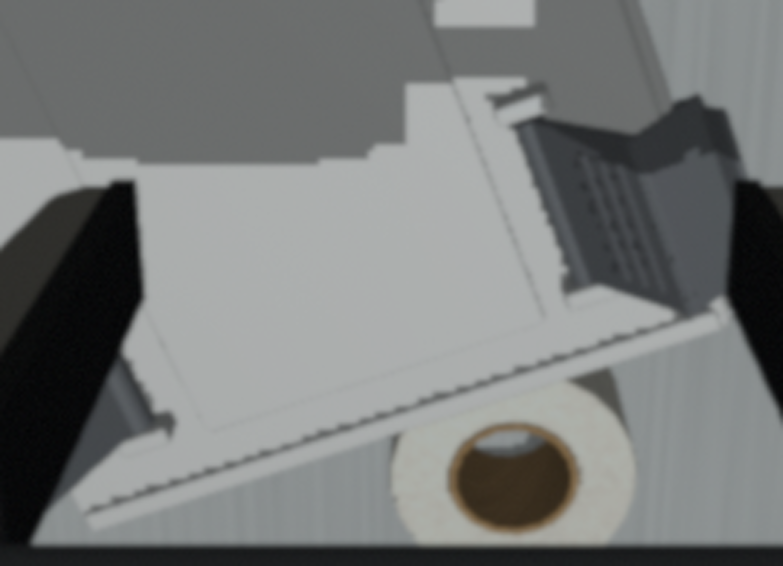

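View pics/w0c.png

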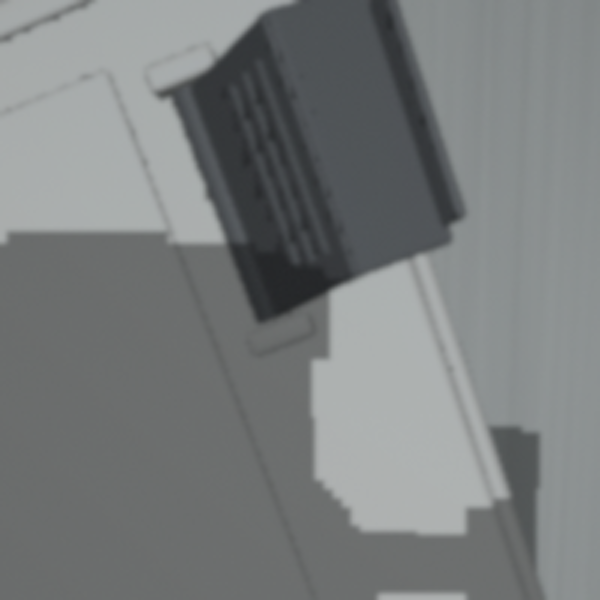

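```bash
cat > fit.py <<'E'
import numpy as np, pickle
from scipy.optimize import least_squares
W0=dict(fx=414.147,cx=319.648,cy=240.481,E=np.array([[9.99999781e-01,-1.88221274e-04,6.34594389e-04,6.23902022e-01],[-9.18311533e-06,9.54681247e-01,2.97630168e-01,8.53512558e-02],[-6.61855692e-04,-2.97630108e-01,9.54681036e-01,3.84434685e-01],[0,0,0,1]]))
from bench import calibration
def cam(n):
    c=calibration(n); return dict(fx=c['fx'],cx=c['cx'],cy=c['cy'],E=c['extrinsics'])
def proj(c,p):
    q=np.linalg.inv(c['E'])@np.append(p,1); x,y,z=q[0],-q[1],-q[2]
    return np.array([c['cx']+c['fx']*x/z,c['cy']+c['fx']*y/z])
HX,HY=.0975,.1365
S=dict(FL=(-1,1),FR=(-1,-1),BL=(1,1),BR=(1,-1))
def box2w(P,b):
    x,y,yaw=P[:3]; c,s=np.cos(yaw),np.sin(yaw)
    return np.array([x+c*b[0]-s*b[1],y+s*b[0]+c*b[1],b[2]])
def rim(P,k): a=S[k]; return box2w(P,(a[0]*HX,a[1]*HY,P[3]))
def lid(P,k): a=S[k]; return box2w(P,(a[0]*.093,a[1]*.133,P[3]+.013))
def clip(P,th,k,r,side,down=0):
    a=S[k]; c,s=np.cos(th),np.sin(th)
    o=r*c+down*s; u=r*s-down*c
    return box2w(P,(a[0]*(.062+o),a[1]*.08+side*.023,P[3]+.017+u))
E
cat > f1.py <<'E'
from fit import *
c={'w':W0,'s':cam('scene'),'d':cam('side')}
obs=[('w','lid','FL',27.7,87.7),('w','rim','FL',23.8,76),('w','lid','FR',200.3,401.6),('w','rim','FR',201.7,406.7),('w','rim','BR',420.7,334.7),
('s','rim','BL',321.4,303),('s','rim','FL',368.6,263.4),('s','rim','BR',244,256.6),('s','lid','BL',322,299),
('d','rim','FR',348.5,268),('d','rim','FL',256.1,234.3),('d','rim','BR',381.5,228.9),('d','lid','FR',347.4,264.3)]
co=[('w','BL',.038,1,0,290,4),('w','BL',.038,-1,0,316.7,92.7),('w','BL',.038,-1,.021,352.7,73.3),
('w','FL',.038,-1,0,78.8,187.7),('w','FL',.038,1,0,36.5,111.5),('w','FL',.038,-1,.021,42.3,196.9),('w','FL',.038,1,.021,3,130.8),
('w','BR',.038,1,0,389,271.6),('w','BR',.038,-1,0,407.9,333.6)]
A=['BL','FL','BR']
def res(P,f=0):
    r=[]
    for n,t,k,u,v in obs: r.append(proj(c[n],(rim if t=='rim' else lid)(P,k))-[u,v])
    for n,k,rr,sd,dn,u,v in co: r.append(proj(c[n],clip(P,P[4+A.index(k)],k,rr,sd,dn))-[u,v])
    r=np.array(r); return r if f else r.ravel()
s=least_squares(res,[.6,.06,.33,.1,1.2,1.2,1.2],loss='soft_l1',f_scale=2)
print(s.x.round(4)); print(res(s.x,1).round(1).tolist())
E
python3 f1.py
```

```text
[0.5681 0.0131 0.3578 0.0939 1.0364 1.4262 0.961 ]
[[-10.5, -9.3], [-1.6, 1.1], [-0.1, 8.4], [-0.3, -2.5], [4.9, -2.9], [-0.2, 2.1], [0.3, 2.1], [-2.9, 1.3], [-0.6, 0.3], [-1.3, 1.0], [-4.7, 2.4], [0.5, 0.1], [-0.6, -1.2], [-0.3, 0.7], [4.1, 0.4], [-2.1, 8.7], [-0.7, 1.2], [-1.7, -1.2], [7.7, 3.4], [3.0, -6.7], [-1.1, 0.5], [1.2, -0.5]]
```

Request:
{"op": "jog_arm", "data": {"translation": [[-0.02,0,0.04],[-0.04,0.0,0.08],[-0.06,0.0,0.12],[-0.08,0.0,0.14],[-0.08,0.0,0.14]], "dr": [[0,0,-8.5],[0,0,-17],[0,0,-25.5],[0,0,-34],[0,0,-42]], "hand": [-1,-1,-1,-1,-1]}}

```text
time_s: 0.65
tool_pos: [0.5445, -0.0, 0.3585]
orientation: [0.286, 0.649, 0.285, -0.645]
contact_force: [0.0, 0.5, -0.5]
finger_gap: 0.0538
```

Request:
{"op": "jog_arm", "data": {"translation": [[0,0,0],[0,0,0],[0,0,0],[0,0,0],[0,0,0]], "dr": [[0,0,-8.5],[0,0,-17],[0,0,-25.5],[0,0,-27.5],[0,0,-27.5]], "hand": [-1,-1,-1,-1,-1]}}

```text
time_s: 1.15
tool_pos: [0.5448, -0.0, 0.3544]
orientation: [-0.126, -0.696, -0.126, 0.696]
contact_force: [0.4, 0.4, -0.7]
finger_gap: 0.0137
```

```bash
python3 - <<'E'
from bench import *
import cv2,pickle
s=get_state();print(s['tool_pos'],s['orientation'],s['qpos'],s['finger_gap'],s['contact_force'])
c=calibration("wrist");im=capture("wrist");pickle.dump(c,open("w1.pkl","wb"));print(c['extrinsics'].round(3).tolist())
cv2.imwrite("pics/w1.png",im)
E
```

```text
[ 5.44815544e-01 -9.53723817e-06  3.54374306e-01] [-0.12566702 -0.69569355 -0.12573155  0.69599559] [-2.77908599e-03  1.20975533e-01  1.62588597e+00  1.28581243e-05
  1.39516777e+00  1.21058408e+00] 0.013736937005973008 [ 0.37404648  0.4334889  -0.68651985]
[[0.35, 0.894, 0.279, 0.623], [-0.937, 0.334, 0.104, 0.03], [-0.0, -0.298, 0.955, 0.525], [0.0, 0.0, 0.0, 1.0]]
```

View pics/w1.png

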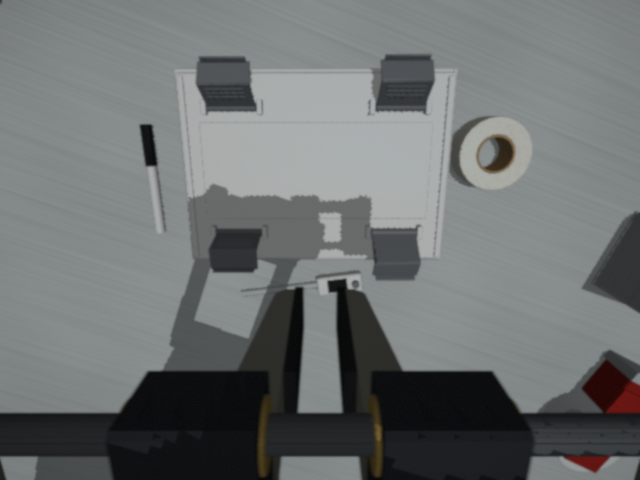

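```bash
python3 - <<'E'
import cv2
w=cv2.imread("pics/w1.png")
def g(n,r0,r1,c0,c1,f): cv2.imwrite(f"pics/{n}.png",cv2.resize(w[r0:r1,c0:c1],None,fx=f,fy=f,interpolation=cv2.INTER_CUBIC))
g("w1a",45,135,165,285,6.5)
g("w1b",45,135,350,470,6.5)
g("w1c",205,285,180,300,6.5)
g("w1d",205,285,345,465,6.5)
E
```

```text
(no output)
```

View pics/w1a.png

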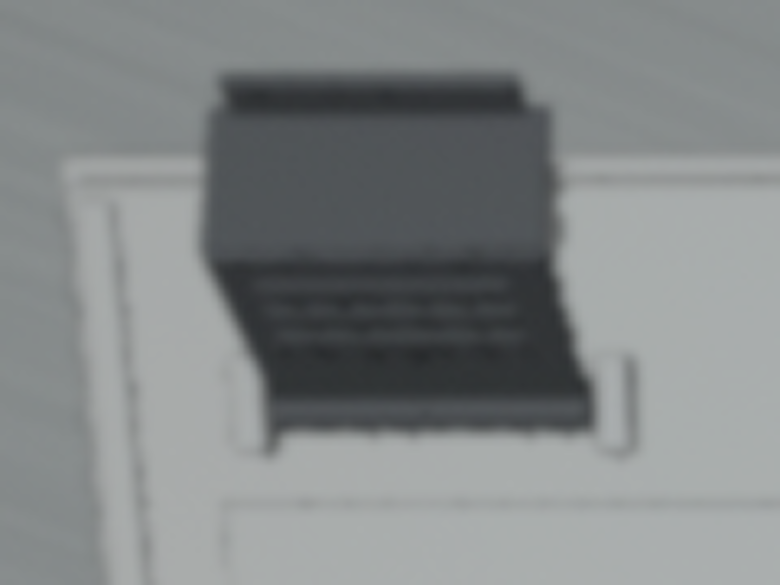

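View pics/w1b.png

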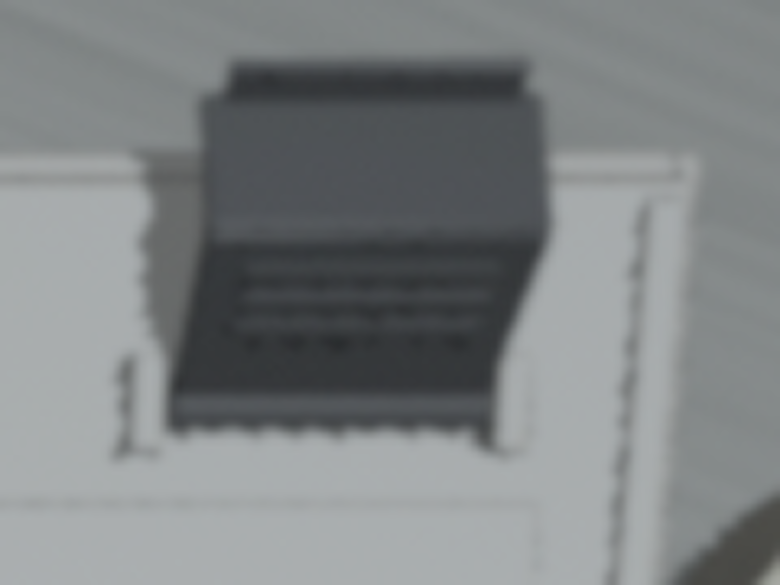

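View pics/w1c.png

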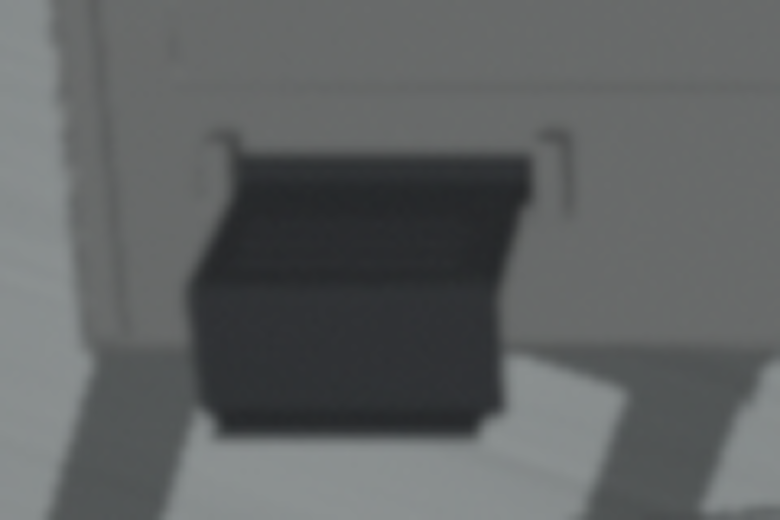

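View pics/w1d.png

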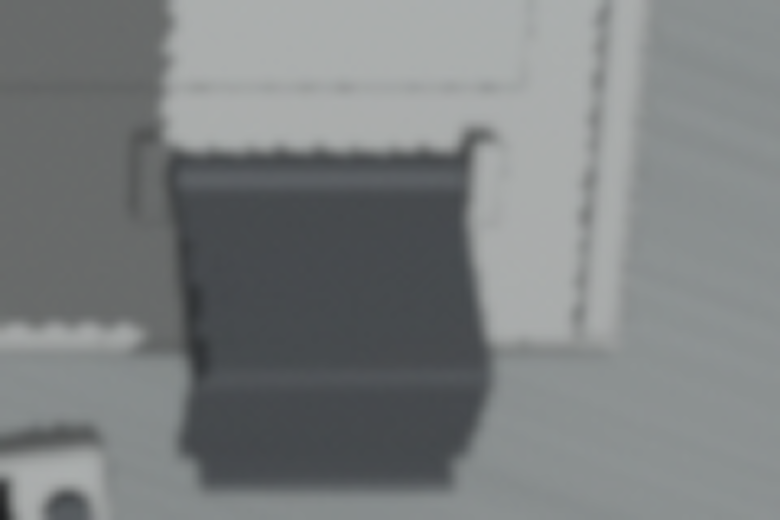

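```bash
cat > f2.py <<'E'
from fit import *
import fit
k1=pickle.load(open('w1.pkl','rb'))
c={'w':W0,'s':cam('scene'),'d':cam('side'),'v':dict(fx=k1['fx'],cx=k1['cx'],cy=k1['cy'],E=k1['extrinsics'])}
obs=[('w','rim','FL',23.8,76),('w','rim','FR',201.7,406.7),('w','rim','BR',420.7,334.7),
('s','rim','BL',321.4,303),('s','rim','FL',368.6,263.4),('s','rim','BR',244,256.6),
('d','rim','FR',348.5,268),('d','rim','FL',256.1,234.3),('d','rim','BR',381.5,228.9),
('v','rim','BL',174.5,69.6),('v','rim','BR',457.2,69.3),('v','rim','FL',193.5,258.5),('v','rim','FR',440.7,258.1)]
q=lambda a,b,o:(a/6.5+o[0],b/6.5+o[1])
co=[]
for k,o,pts in [('BL',(165,45),[(203,262),(552,260)]),('BR',(350,45),[(203,240),(550,232)]),('FL',(180,205),[(190,285),(497,285)]),('FR',(345,205),[(190,378),(492,378)])]:
    for sd,p in zip((1,-1),pts): co.append(('v',k,.038,sd,0)+q(*p,o))
for k,o,pts in [('BL',(165,45),[(268,410),(592,410)]),('BR',(350,45),[(170,410),(495,408)]),('FL',(180,205),[(235,175),(530,175)]),('FR',(345,205),[(172,178),(468,178)])]:
    for sd,p in zip((1,-1),pts): co.append(('v',k,0,sd,0)+q(*p,o))
A=['BL','BR','FL','FR']
def res(P,f=0):
    fit.HY=P[8]
    r=[]
    for n,t,k,u,v in obs: r.append(proj(c[n],(rim if t=='rim' else lid)(P,k))-[u,v])
    for n,k,rr,sd,dn,u,v in co: r.append(proj(c[n],clip(P,P[4+A.index(k)],k,rr,sd,dn))-[u,v])
    r=np.array(r); return r if f else r.ravel()
s=least_squares(res,[.57,.01,.35,.095,1.2,1.2,1.2,1.2,.1365],loss='soft_l1',f_scale=2)
print(s.x.round(4)); r=res(s.x,1).round(1)
for o,x in zip(obs+co,r): print(o[:4],x)
P=s.x;pickle.dump(P,open('P.pkl','wb'))
for k in S:
  for o in (-.028,0,.017): a=S[k];print(k,o,box2w(P,(a[0]*(.062+o),a[1]*.08,P[3]+.017)).round(4))
E
python3 f2.py
```

```text
[0.5675 0.0129 0.3569 0.0945 1.0821 0.9788 1.4332 0.9441 0.1367]
('w', 'rim', 'FL', 23.8) [-3.2  0.8]
('w', 'rim', 'FR', 201.7) [-1.3 -1.7]
('w', 'rim', 'BR', 420.7) [ 4.2 -2. ]
('s', 'rim', 'BL', 321.4) [-0.   1.8]
('s', 'rim', 'FL', 368.6) [0.6 1.8]
('s', 'rim', 'BR', 244) [-2.7  0.9]
('d', 'rim', 'FR', 348.5) [-1.5  0.9]
('d', 'rim', 'FL', 256.1) [-4.9  2.3]
('d', 'rim', 'BR', 381.5) [0.5 0. ]
('v', 'rim', 'BL', 174.5) [ 0.2 -0.9]
('v', 'rim', 'BR', 457.2) [ 1.1 -0.4]
('v', 'rim', 'FL', 193.5) [-0.5  0.7]
('v', 'rim', 'FR', 440.7) [-0.1  1.2]
('v', 'BL', 0.038, 1) [ 0.1 -0.2]
('v', 'BL', 0.038, -1) [-0.1  0.2]
('v', 'BR', 0.038, 1) [ 1.  -0.7]
('v', 'BR', 0.038, -1) [0.9 0.6]
('v', 'FL', 0.038, 1) [-0.6  0. ]
('v', 'FL', 0.038, -1) [0.3 0. ]
('v', 'FR', 0.038, 1) [0.1 0.1]
('v', 'FR', 0.038, -1) [0.4 0.1]
('v', 'BL', 0, 1) [ 1.8 -0.8]
('v', 'BL', 0, -1) [ 0.3 -0.8]
('v', 'BR', 0, 1) [ 0.3 -0.7]
('v', 'BR', 0, -1) [-1.3 -0.4]
('v', 'FL', 0, 1) [1.4 0.7]
('v', 'FL', 0, -1) [0.2 0.7]
('v', 'FR', 0, 1) [0.  0.3]
('v', 'FR', 0, -1) [-1.3  0.4]
FL -0.028 [0.5077 0.076  0.1115]
FL 0 [0.4815 0.0662 0.1115]
FL 0.017 [0.4656 0.0602 0.1115]
FR -0.028 [ 0.5636 -0.074   0.1115]
FR 0 [ 0.5374 -0.0837  0.1115]
FR 0.017 [ 0.5215 -0.0897  0.1115]
BL -0.028 [0.5714 0.0997 0.1115]
BL 0 [0.5977 0.1095 0.1115]
BL 0.017 [0.6136 0.1154 0.1115]
BR -0.028 [ 0.6273 -0.0502  0.1115]
BR 0 [ 0.6536 -0.0404  0.1115]
BR 0.017 [ 0.6695 -0.0345  0.1115]
```

Request:
{"op": "jog_arm", "data": {"translation": [[0.007,0.025,-0.03],[0.013,0.05,-0.07],[0.02,0.075,-0.11],[0.0266,0.0997,-0.15],[0.0266,0.0997,-0.18]], "dr": [[0,0,0],[0,0,0],[0,0,0],[0,0,0],[0,0,0]], "hand": [-1,-1,-1,-1,-1]}}

```text
time_s: 1.7
tool_pos: [0.5713, 0.102, 0.172]
orientation: [-0.127, -0.695, -0.127, 0.696]
contact_force: [0.2, -1.3, -0.0]
finger_gap: 0.0004
```

Request:
{"op": "jog_arm", "data": {"translation": [[0,0,-0.015],[0,0,-0.03],[0,0,-0.04],[0,0,-0.046],[0,0,-0.046]], "dr": [[0,0,0],[0,0,0],[0,0,0],[0,0,0],[0,0,0]], "hand": [-1,-1,-1,-1,-1]}}

```text
time_s: 2.2
tool_pos: [0.5715, 0.0995, 0.1283]
orientation: [-0.126, -0.696, -0.126, 0.696]
contact_force: [0.5, -1.3, 0.2]
finger_gap: 0.0005
```

```bash
cat > shot.py <<'E'
from bench import *
import cv2,sys
s=get_state();print(s['time_s'],s['tool_pos'].round(4),s['contact_force'].round(2),s['finger_gap'])
t=sys.argv[1]
import numpy as np
a=capture("scene")[205:325,225:385];b=capture("side")[180:310,230:400]
a=cv2.resize(a,(400,300),interpolation=cv2.INTER_CUBIC);b=cv2.resize(b,(392,300),interpolation=cv2.INTER_CUBIC)
cv2.imwrite(f"pics/{t}.png",np.hstack([a,b]))
E
python3 shot.py m1
```

```text
2.2 [0.5715 0.0995 0.1283] [ 0.48 -1.26  0.19] 0.00045685545986068397
```

View pics/m1.png

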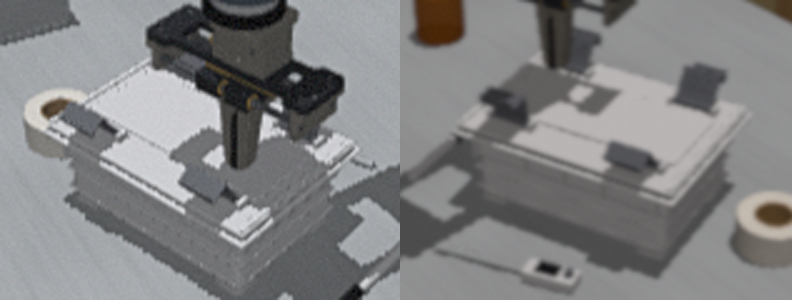

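The fingers stand just inside the back-left clip, at (240,160) in the left half. I'll sweep it outward.

Request:
{"op": "jog_arm", "data": {"translation": [[0.007,0.0026,0],[0.014,0.0052,0],[0.021,0.0078,0],[0.025,0.0093,0],[0.029,0.0108,0]], "dr": [[0,0,0],[0,0,0],[0,0,0],[0,0,0],[0,0,0]], "hand": [-1,-1,-1,-1,-1]}}

```text
time_s: 2.8
tool_pos: [0.6005, 0.1105, 0.1284]
orientation: [-0.126, -0.695, -0.126, 0.696]
contact_force: [-1.0, -1.0, -0.3]
finger_gap: 0.0005
```

Request:
{"op": "jog_arm", "data": {"translation": [[0.003,0.0011,0],[0.006,0.0022,0],[0.009,0.0034,0],[0.012,0.0045,0],[0.013,0.0048,0]], "dr": [[0,0,0],[0,0,0],[0,0,0],[0,0,0],[0,0,0]], "hand": [-1,-1,-1,-1,-1]}}

```text
time_s: 3.3
tool_pos: [0.6141, 0.1154, 0.1287]
orientation: [0.126, 0.696, 0.126, -0.696]
contact_force: [-1.6, 0.2, -0.1]
finger_gap: 0.0006
```

```bash
python3 shot.py m2
```

```text
3.3 [0.6141 0.1154 0.1287] [-1.62  0.23 -0.08] 0.000606600953633253
```

View pics/m2.png

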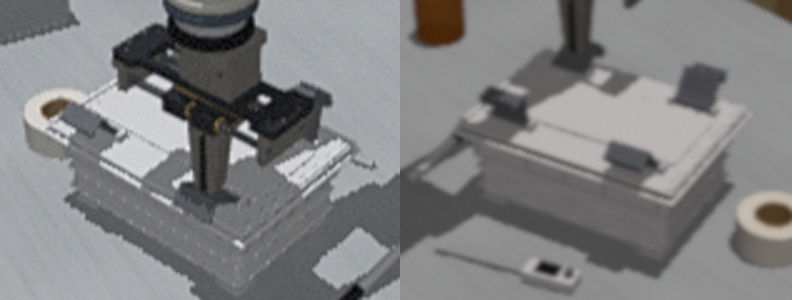

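Request:
{"op": "jog_arm", "data": {"translation": [[0,0,-0.0015],[0,0,-0.003],[0,0,-0.0045],[0,0,-0.006],[0,0,-0.006]], "dr": [[0,0,0],[0,0,0],[0,0,0],[0,0,0],[0,0,0]], "hand": [-1,-1,-1,-1,-1]}}

```text
time_s: 3.9
tool_pos: [0.6135, 0.1153, 0.1224]
orientation: [-0.126, -0.696, -0.126, 0.696]
contact_force: [0.5, 0.4, 1.4]
finger_gap: 0.0007
```

Request:
{"op": "jog_arm", "data": {"translation": [[0,0,-0.0005],[0,0,-0.001],[0,0,-0.0015],[0,0,-0.002]], "dr": [[0,0,0],[0,0,0],[0,0,0],[0,0,0]], "hand": [-1,-1,-1,-1]}}

```text
time_s: 4.3
tool_pos: [0.6136, 0.1153, 0.1206]
orientation: [0.126, 0.696, 0.126, -0.696]
contact_force: [0.8, 1.5, 1.7]
finger_gap: 0.0006
```

Request:
{"op": "jog_arm", "data": {"translation": [[0,0,-0.0005],[0,0,-0.001],[0,0,-0.0015]], "dr": [[0,0,0],[0,0,0],[0,0,0]], "hand": [-1,-1,-1]}}

```text
time_s: 4.6
tool_pos: [0.6136, 0.1153, 0.119]
orientation: [0.126, 0.696, 0.126, -0.696]
contact_force: [0.5, -0.2, 1.3]
finger_gap: 0.0001
```

Request:
{"op": "jog_arm", "data": {"translation": [[0,0,-0.0005],[0,0,-0.001]], "dr": [[0,0,0],[0,0,0]], "hand": [-1,-1]}}

```text
time_s: 4.8
tool_pos: [0.6137, 0.1154, 0.1181]
orientation: [0.126, 0.696, 0.126, -0.696]
contact_force: [0.4, 0.5, 1.6]
finger_gap: 0.0005
```

Request:
{"op": "jog_arm", "data": {"translation": [[0,0,-0.0005],[0,0,-0.001]], "dr": [[0,0,0],[0,0,0]], "hand": [-1,-1]}}

```text
time_s: 5.0
tool_pos: [0.6139, 0.1154, 0.1175]
orientation: [0.126, 0.696, 0.126, -0.696]
contact_force: [-0.3, 1.3, 8.2]
finger_gap: 0.0004
```

Request:
{"op": "jog_arm", "data": {"translation": [[0,0,-0.0005]], "dr": [[0,0,0]], "hand": [-1]}}

```text
time_s: 5.1
tool_pos: [0.614, 0.1154, 0.1173]
orientation: [0.126, 0.696, 0.126, -0.695]
contact_force: [-1.2, 0.2, 9.1]
finger_gap: 0.0001
```

Request:
{"op": "jog_arm", "data": {"translation": [[0,0,-0.0005]], "dr": [[0,0,0]], "hand": [-1]}}

```text
time_s: 5.2
tool_pos: [0.6141, 0.1155, 0.117]
orientation: [0.126, 0.696, 0.126, -0.695]
contact_force: [-1.0, 0.3, 10.0]
finger_gap: 0.0003
```

Request:
{"op": "jog_arm", "data": {"translation": [[0,0,-0.0005],[0,0,-0.001]], "dr": [[0,0,0],[0,0,0]], "hand": [-1,-1]}}

```text
time_s: 5.4
tool_pos: [0.6142, 0.1155, 0.1164]
orientation: [0.126, 0.696, 0.126, -0.695]
contact_force: [-1.8, 0.4, 12.6]
finger_gap: 0.0004
```

Request:
{"op": "jog_arm", "data": {"translation": [[0,0,-0.0005],[0,0,-0.001]], "dr": [[0,0,0],[0,0,0]], "hand": [-1,-1]}}

```text
time_s: 5.6
tool_pos: [0.6144, 0.1156, 0.1156]
orientation: [0.126, 0.697, 0.126, -0.695]
contact_force: [-1.6, 1.6, 13.1]
finger_gap: 0.0004
```

Request:
{"op": "jog_arm", "data": {"translation": [[0,0,-0.0005],[0,0,-0.001]], "dr": [[0,0,0],[0,0,0]], "hand": [-1,-1]}}

```text
time_s: 5.8
tool_pos: [0.6145, 0.1156, 0.1145]
orientation: [0.126, 0.697, 0.126, -0.695]
contact_force: [-0.5, -1.0, 10.8]
finger_gap: 0.0008
```

Request:
{"op": "jog_arm", "data": {"translation": [[0,0,-0.0005],[0,0,-0.0005]], "dr": [[0,0,0],[0,0,0]], "hand": [-1,-1]}}

```text
time_s: 6.0
tool_pos: [0.6146, 0.1156, 0.1137]
orientation: [0.126, 0.697, 0.126, -0.695]
contact_force: [0.3, 1.0, 7.5]
finger_gap: 0.0007
```

Request:
{"op": "jog_arm", "data": {"translation": [[0,0,-0.0005],[0,0,-0.0005]], "dr": [[0,0,0],[0,0,0]], "hand": [-1,-1]}}

```text
time_s: 6.2
tool_pos: [0.6142, 0.1155, 0.1125]
orientation: [0.126, 0.696, 0.126, -0.695]
contact_force: [-0.4, 0.5, 1.6]
finger_gap: -0.0001
```

Request:
{"op": "jog_arm", "data": {"translation": [[0,0,-0.0005],[0,0,-0.0005]], "dr": [[0,0,0],[0,0,0]], "hand": [-1,-1]}}

```text
time_s: 6.4
tool_pos: [0.6137, 0.1154, 0.1117]
orientation: [0.126, 0.696, 0.126, -0.696]
contact_force: [0.9, 0.4, 4.2]
finger_gap: 0.0004
```

Request:
{"op": "jog_arm", "data": {"translation": [[0,0,0.02],[-0.01,-0.02,0.06],[-0.03,-0.06,0.1],[-0.05,-0.09,0.14],[-0.069,-0.115,0.17]], "dr": [[0,0,0],[0,0,0],[0,0,0],[0,0,0],[0,0,0]], "hand": [-1,-1,-1,-1,-1]}}

```text
time_s: 6.9
tool_pos: [0.5462, 0.0034, 0.2772]
orientation: [-0.126, -0.695, -0.126, 0.696]
contact_force: [0.7, -0.5, 0.5]
finger_gap: 0.0007
```

```bash
cat > ws.py <<'E'
from bench import *
import cv2,sys,pickle
s=get_state();print(s['time_s'],s['tool_pos'].round(4),s['contact_force'].round(2))
t=sys.argv[1]
pickle.dump(calibration("wrist"),open(t+".pkl","wb"))
cv2.imwrite(f"pics/{t}.png",cv2.resize(capture("wrist")[0:320,100:520],None,fx=1.8,fy=1.8,interpolation=cv2.INTER_CUBIC))
E
python3 ws.py w2
```

```text
6.9 [0.5462 0.0034 0.2772] [ 0.71 -0.53  0.52]
```

View pics/w2.png

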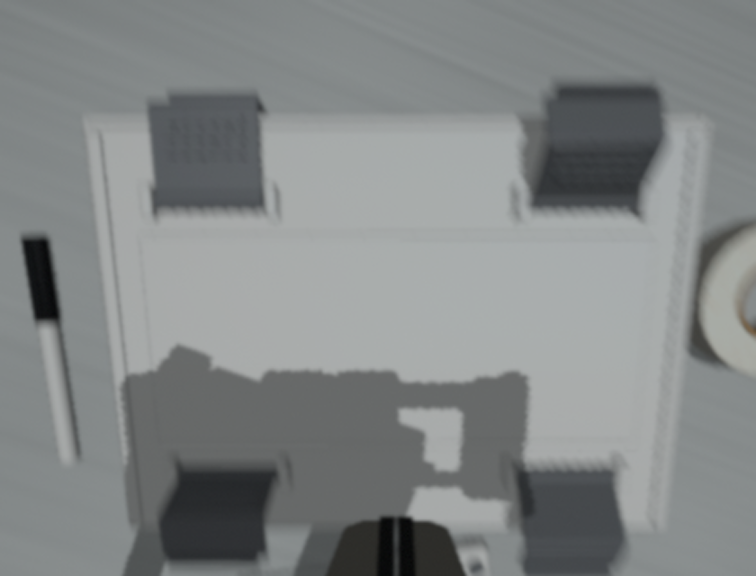

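Request:
{"op": "jog_arm", "data": {"translation": [[0,0,0],[0,0,0]], "dr": [[0,0,0],[0,0,0]], "hand": [-1,-1]}}

```text
time_s: 7.15
tool_pos: [0.5472, 0.0045, 0.2758]
orientation: [-0.125, -0.696, -0.126, 0.696]
contact_force: [0.1, 0.3, -0.1]
finger_gap: 0.0001
```

```bash
python3 - <<'E'
from bench import *
import cv2,numpy as np,pickle
from fit import *
c=calibration("wrist");im=capture("wrist");cv2.imwrite("pics/w3full.png",im)
C=dict(fx=c['fx'],cx=c['cx'],cy=c['cy'],E=c['extrinsics']);P=pickle.load(open('P.pkl','rb'))
for th in (0,.1,.2):
  P2=P.copy();
  print(th,[(proj(C,clip(P2,th,'BL',r,sd)+[0,0,.002-.002*(th==0)])).round(1).tolist() for r in(0,.038) for sd in(1,-1)])
a=im[30:140,130:290]
cv2.imwrite("pics/w3.png",cv2.resize(a,None,fx=5,fy=5,interpolation=cv2.INTER_CUBIC))
print(get_state()['tool_pos'],get_state()['contact_force'])
E
```

```text
0 [[186.6, 111.4], [246.2, 111.4], [181.7, 57.9], [243.5, 58.0]]
0.1 [[185.8, 111.4], [245.8, 111.4], [179.2, 57.3], [242.1, 57.3]]
0.2 [[185.8, 111.4], [245.8, 111.4], [177.6, 57.5], [241.2, 57.5]]
[0.54708077 0.00484243 0.27513751] [-0.18933805  0.54337409 -0.71512683]
```

View pics/w3.png

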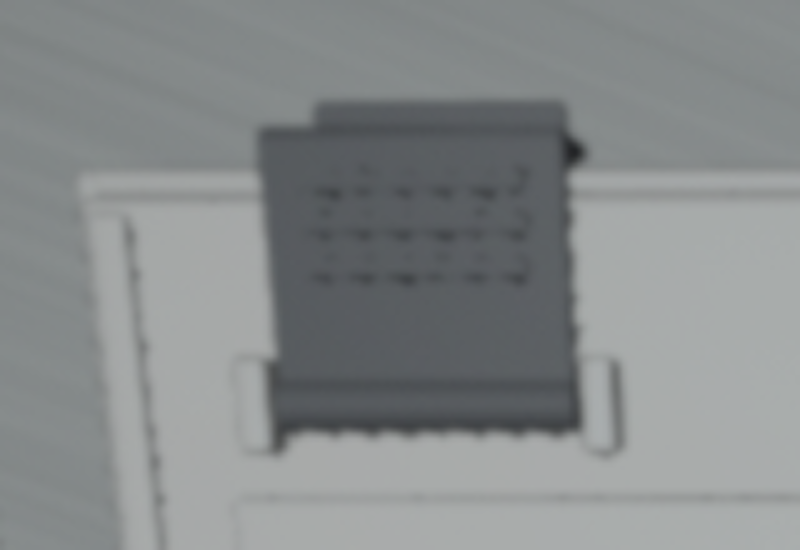

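The back-left clip is flat: its outer corners at (182,56) and (244,57) match the projection for angle 0. Next is front-right.

Request:
{"op": "jog_arm", "data": {"translation": [[0.005,-0.026,-0.03],[0.011,-0.052,-0.06],[0.0165,-0.079,-0.09],[0.0165,-0.079,-0.12],[0.0165,-0.079,-0.135]], "dr": [[0,0,0],[0,0,0],[0,0,0],[0,0,0],[0,0,0]], "hand": [-1,-1,-1,-1,-1]}}

```text
time_s: 7.7
tool_pos: [0.562, -0.0741, 0.1368]
orientation: [-0.125, -0.694, -0.127, 0.698]
contact_force: [0.2, 0.9, 0.5]
finger_gap: 0.0009
```

Request:
{"op": "jog_arm", "data": {"translation": [[0,0,-0.006],[0,0,-0.01],[0,0,-0.01]], "dr": [[0,0,0],[0,0,0],[0,0,0]], "hand": [-1,-1,-1]}}

```text
time_s: 8.0
tool_pos: [0.5641, -0.074, 0.1311]
orientation: [-0.126, -0.695, -0.126, 0.696]
contact_force: [0.4, 0.4, 0.1]
finger_gap: 0.0001
```

```bash
python3 shot.py m3
```

```text
8.0 [ 0.5641 -0.074   0.1311] [0.43 0.37 0.15] 0.00011507559674530602
```

View pics/m3.png

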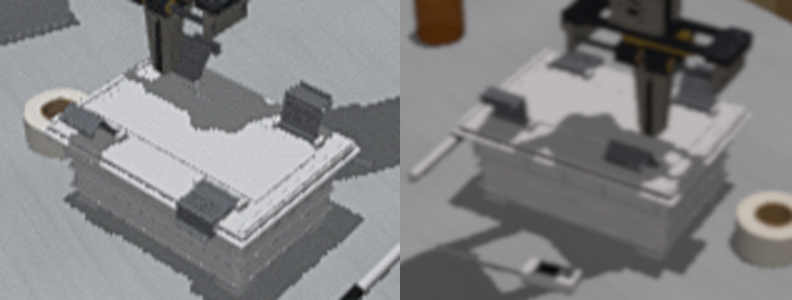

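The fingers stand inside front-right, and back-left is shut at (205,205). I'll sweep toward the front.

Request:
{"op": "jog_arm", "data": {"translation": [[-0.007,-0.0026,-0.002],[-0.014,-0.0052,-0.003],[-0.021,-0.0078,-0.003],[-0.025,-0.0093,-0.003],[-0.029,-0.0108,-0.003]], "dr": [[0,0,0],[0,0,0],[0,0,0],[0,0,0],[0,0,0]], "hand": [-1,-1,-1,-1,-1]}}

```text
time_s: 8.6
tool_pos: [0.5352, -0.0856, 0.129]
orientation: [0.126, 0.696, 0.126, -0.695]
contact_force: [0.4, 1.1, 1.2]
finger_gap: 0.0002
```

Request:
{"op": "jog_arm", "data": {"translation": [[-0.003,-0.0011,0],[-0.006,-0.0022,0],[-0.009,-0.0034,0],[-0.012,-0.0045,0],[-0.013,-0.0048,0]], "dr": [[0,0,0],[0,0,0],[0,0,0],[0,0,0],[0,0,0]], "hand": [-1,-1,-1,-1,-1]}}

```text
time_s: 9.1
tool_pos: [0.5217, -0.0903, 0.1285]
orientation: [-0.126, -0.696, -0.126, 0.696]
contact_force: [0.9, -0.1, 0.5]
finger_gap: 0.0006
```

Request:
{"op": "jog_arm", "data": {"translation": [[0,0,-0.0015],[0,0,-0.003],[0,0,-0.0045],[0,0,-0.006],[0,0,-0.007]], "dr": [[0,0,0],[0,0,0],[0,0,0],[0,0,0],[0,0,0]], "hand": [-1,-1,-1,-1,-1]}}

```text
time_s: 9.6
tool_pos: [0.522, -0.0902, 0.1213]
orientation: [-0.126, -0.696, -0.126, 0.696]
contact_force: [0.3, 0.0, 0.6]
finger_gap: 0.0003
```

Request:
{"op": "jog_arm", "data": {"translation": [[0,0,-0.0005],[0,0,-0.001],[0,0,-0.0015],[0,0,-0.002]], "dr": [[0,0,0],[0,0,0],[0,0,0],[0,0,0]], "hand": [-1,-1,-1,-1]}}

```text
time_s: 10.0
tool_pos: [0.5221, -0.0902, 0.1195]
orientation: [0.126, 0.696, 0.126, -0.696]
contact_force: [-0.8, 0.7, -0.0]
finger_gap: 0.0005
```

Request:
{"op": "jog_arm", "data": {"translation": [[0,0,-0.0005],[0,0,-0.001]], "dr": [[0,0,0],[0,0,0]], "hand": [-1,-1]}}

```text
time_s: 10.2
tool_pos: [0.5221, -0.0902, 0.1186]
orientation: [0.126, 0.696, 0.126, -0.696]
contact_force: [-0.4, 0.0, 2.0]
finger_gap: 0.0001
```

Request:
{"op": "jog_arm", "data": {"translation": [[0,0,-0.0005],[0,0,-0.001]], "dr": [[0,0,0],[0,0,0]], "hand": [-1,-1]}}

```text
time_s: 10.4
tool_pos: [0.5222, -0.0903, 0.1179]
orientation: [0.126, 0.696, 0.126, -0.696]
contact_force: [-2.4, -0.4, 8.0]
finger_gap: 0.0004
```

Request:
{"op": "jog_arm", "data": {"translation": [[0,0,-0.0005],[0,0,-0.001]], "dr": [[0,0,0],[0,0,0]], "hand": [-1,-1]}}

```text
time_s: 10.6
tool_pos: [0.5222, -0.0904, 0.1174]
orientation: [0.126, 0.696, 0.126, -0.696]
contact_force: [-4.0, 0.4, 15.4]
finger_gap: 0.0002
```

Request:
{"op": "jog_arm", "data": {"translation": [[0,0,-0.0005]], "dr": [[0,0,0]], "hand": [-1]}}

```text
time_s: 10.7
tool_pos: [0.5223, -0.0904, 0.1171]
orientation: [0.126, 0.696, 0.126, -0.696]
contact_force: [-4.6, -0.5, 17.3]
finger_gap: 0.0004
```

Request:
{"op": "jog_arm", "data": {"translation": [[0,0,-0.0003]], "dr": [[0,0,0]], "hand": [-1]}}

```text
time_s: 10.8
tool_pos: [0.5222, -0.0904, 0.1169]
orientation: [0.126, 0.696, 0.126, -0.696]
contact_force: [-5.1, -1.3, 13.9]
finger_gap: 0.0006
```

Request:
{"op": "jog_arm", "data": {"translation": [[0,0,-0.0005]], "dr": [[0,0,0]], "hand": [-1]}}

```text
time_s: 10.9
tool_pos: [0.5221, -0.0904, 0.1164]
orientation: [0.126, 0.696, 0.126, -0.696]
contact_force: [-5.5, -1.2, 14.5]
finger_gap: 0.0005
```

Request:
{"op": "jog_arm", "data": {"translation": [[0,0,-0.0005]], "dr": [[0,0,0]], "hand": [-1]}}

```text
time_s: 11.0
tool_pos: [0.522, -0.0905, 0.1158]
orientation: [-0.126, -0.696, -0.126, 0.696]
contact_force: [-4.6, -1.3, 13.8]
finger_gap: 0.0002
```

Request:
{"op": "jog_arm", "data": {"translation": [[0,0,-0.0005]], "dr": [[0,0,0]], "hand": [-1]}}

```text
time_s: 11.1
tool_pos: [0.5218, -0.0905, 0.1152]
orientation: [-0.126, -0.696, -0.126, 0.696]
contact_force: [-5.7, -1.7, 12.5]
finger_gap: 0.0003
```

Request:
{"op": "jog_arm", "data": {"translation": [[0,0,-0.0005],[0,0,-0.001]], "dr": [[0,0,0],[0,0,0]], "hand": [-1,-1]}}

```text
time_s: 11.3
tool_pos: [0.5215, -0.0905, 0.1138]
orientation: [-0.126, -0.695, -0.126, 0.696]
contact_force: [-3.7, -0.8, 7.9]
finger_gap: 0.0003
```

Request:
{"op": "jog_arm", "data": {"translation": [[0,0,-0.0005],[0,0,-0.0005]], "dr": [[0,0,0],[0,0,0]], "hand": [-1,-1]}}

```text
time_s: 11.5
tool_pos: [0.5219, -0.0902, 0.1128]
orientation: [-0.126, -0.696, -0.126, 0.696]
contact_force: [-0.8, -0.6, 0.2]
finger_gap: 0.0003
```

Request:
{"op": "jog_arm", "data": {"translation": [[0,0,-0.0005],[0,0,-0.0005]], "dr": [[0,0,0],[0,0,0]], "hand": [-1,-1]}}

```text
time_s: 11.7
tool_pos: [0.5222, -0.0902, 0.1122]
orientation: [0.126, 0.696, 0.126, -0.696]
contact_force: [-1.2, -0.4, 1.0]
finger_gap: 0.0007
```

Request:
{"op": "jog_arm", "data": {"translation": [[0,0,0.02],[0.005,0.02,0.06],[0.015,0.05,0.1],[0.023,0.09,0.14],[0.023,0.09,0.17]], "dr": [[0,0,0],[0,0,0],[0,0,0],[0,0,0],[0,0,0]], "hand": [-1,-1,-1,-1,-1]}}

```text
time_s: 12.2
tool_pos: [0.5457, 0.0027, 0.2838]
orientation: [0.126, 0.696, 0.127, -0.695]
contact_force: [1.6, -0.3, 0.0]
finger_gap: 0.0005
```

Request:
{"op": "jog_arm", "data": {"translation": [[0,0,0],[0,0,0]], "dr": [[0,0,0],[0,0,0]], "hand": [-1,-1]}}

```text
time_s: 12.4
tool_pos: [0.5455, 0.0001, 0.2827]
orientation: [0.126, 0.696, 0.126, -0.695]
contact_force: [-0.4, 0.1, -0.8]
finger_gap: 0.0003
```

```bash
cat > chk.py <<'E'
from bench import *
import cv2,sys
from fit import *
t=sys.argv[1]
c=calibration("wrist");im=capture("wrist");s=get_state();print(s['time_s'],s['tool_pos'].round(4),s['contact_force'].round(2))
C=dict(fx=c['fx'],cx=c['cx'],cy=c['cy'],E=c['extrinsics']);P=pickle.load(open('P.pkl','rb'))
for k in S:
 for th,col in((0,(0,255,0)),(.2,(0,0,255))):
  for sd in(1,-1):
   u=proj(C,clip(P,th,k,.038,sd)); cv2.circle(im,tuple(int(round(x)) for x in u),1,col,-1)
 for n in (rim(P,k),): cv2.circle(im,tuple(int(round(x)) for x in proj(C,n)),1,(255,0,255),-1)
cv2.imwrite(f"pics/{t}.png",cv2.resize(im[0:330,90:510],None,fx=1.8,fy=1.8,interpolation=cv2.INTER_CUBIC))
E
python3 chk.py w4
```

```text
12.45 [ 5.447e-01 -2.000e-04  2.815e-01] [-0.88 -0.55 -0.62]
```

View pics/w4.png

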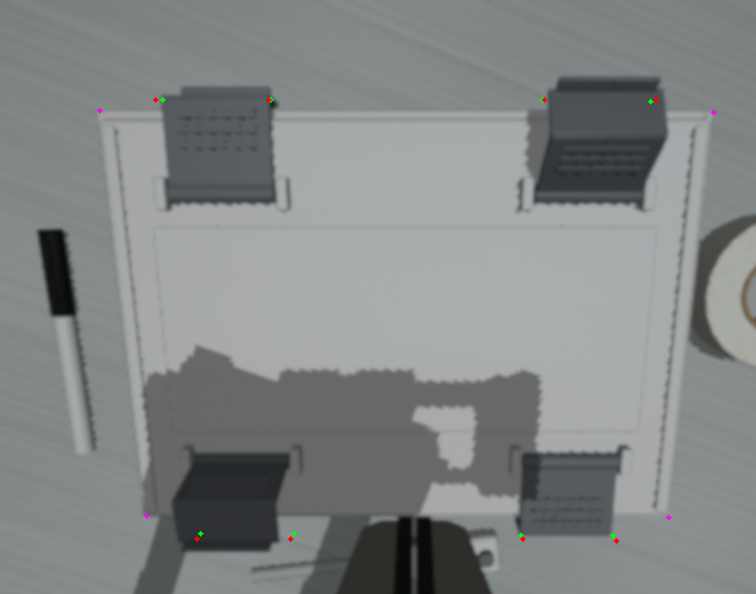

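Back-left and front-right are flat, matching the green marks. The box has not moved and the other two clips are still up. Next is front-left.

Request:
{"op": "jog_arm", "data": {"translation": [[-0.012,0.025,-0.03],[-0.025,0.05,-0.06],[-0.037,0.076,-0.09],[-0.037,0.076,-0.12],[-0.037,0.076,-0.14]], "dr": [[0,0,0],[0,0,0],[0,0,0],[0,0,0],[0,0,0]], "hand": [-1,-1,-1,-1,-1]}}

```text
time_s: 12.95
tool_pos: [0.5055, 0.0757, 0.1388]
orientation: [-0.126, -0.694, -0.126, 0.697]
contact_force: [0.6, -0.3, 0.1]
finger_gap: 0.0008
```

Request:
{"op": "jog_arm", "data": {"translation": [[0,0,-0.006],[0,0,-0.011],[0,0,-0.011]], "dr": [[0,0,0],[0,0,0],[0,0,0]], "hand": [-1,-1,-1]}}

```text
time_s: 13.25
tool_pos: [0.508, 0.0754, 0.1309]
orientation: [-0.126, -0.696, -0.126, 0.696]
contact_force: [0.5, 0.4, -0.2]
finger_gap: 0.0008
```

```bash
python3 shot.py m4
```

```text
13.25 [0.508  0.0754 0.1309] [ 0.46  0.44 -0.17] 0.0008123655602318886
```

View pics/m4.png

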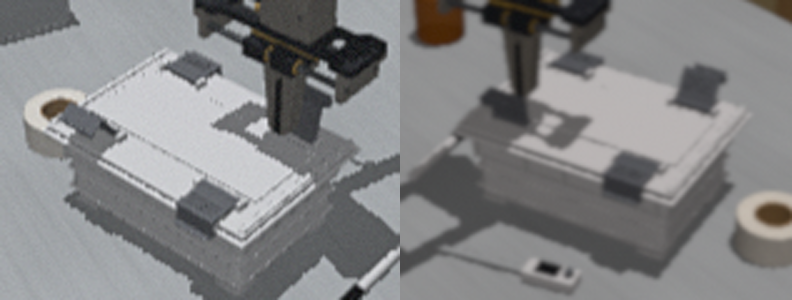

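The fingers stand inside front-left. I'll sweep it outward.

Request:
{"op": "jog_arm", "data": {"translation": [[-0.007,-0.0026,-0.002],[-0.014,-0.0052,-0.003],[-0.02,-0.0075,-0.003],[-0.025,-0.0093,-0.003],[-0.029,-0.0108,-0.003]], "dr": [[0,0,0],[0,0,0],[0,0,0],[0,0,0],[0,0,0]], "hand": [-1,-1,-1,-1,-1]}}

```text
time_s: 13.85
tool_pos: [0.479, 0.0649, 0.1286]
orientation: [0.126, 0.696, 0.126, -0.695]
contact_force: [1.3, 1.8, -0.3]
finger_gap: 0.0003
```

Request:
{"op": "jog_arm", "data": {"translation": [[-0.003,-0.0011,0],[-0.006,-0.0022,0],[-0.009,-0.0034,0],[-0.012,-0.0045,0],[-0.013,-0.0048,0]], "dr": [[0,0,0],[0,0,0],[0,0,0],[0,0,0],[0,0,0]], "hand": [-1,-1,-1,-1,-1]}}

```text
time_s: 14.35
tool_pos: [0.4656, 0.0601, 0.1282]
orientation: [-0.126, -0.696, -0.126, 0.696]
contact_force: [1.4, 0.4, -0.2]
finger_gap: 0.0004
```

Request:
{"op": "jog_arm", "data": {"translation": [[0,0,-0.0015],[0,0,-0.003],[0,0,-0.0045],[0,0,-0.006],[0,0,-0.007]], "dr": [[0,0,0],[0,0,0],[0,0,0],[0,0,0],[0,0,0]], "hand": [-1,-1,-1,-1,-1]}}

```text
time_s: 14.85
tool_pos: [0.466, 0.0602, 0.121]
orientation: [-0.126, -0.696, -0.126, 0.696]
contact_force: [-0.5, 0.2, 0.9]
finger_gap: 0.0002
```

Request:
{"op": "jog_arm", "data": {"translation": [[0,0,-0.0005],[0,0,-0.001],[0,0,-0.0015],[0,0,-0.002]], "dr": [[0,0,0],[0,0,0],[0,0,0],[0,0,0]], "hand": [-1,-1,-1,-1]}}

```text
time_s: 15.25
tool_pos: [0.4661, 0.0602, 0.1193]
orientation: [0.126, 0.696, 0.126, -0.696]
contact_force: [-0.3, -0.7, 1.1]
finger_gap: 0.0007
```

Request:
{"op": "jog_arm", "data": {"translation": [[0,0,-0.0005],[0,0,-0.001]], "dr": [[0,0,0],[0,0,0]], "hand": [-1,-1]}}

```text
time_s: 15.45
tool_pos: [0.4661, 0.0602, 0.1182]
orientation: [-0.126, -0.696, -0.126, 0.696]
contact_force: [-1.0, -0.6, 0.7]
finger_gap: 0.0002
```

Request:
{"op": "jog_arm", "data": {"translation": [[0,0,-0.0005],[0,0,-0.001]], "dr": [[0,0,0],[0,0,0]], "hand": [-1,-1]}}

```text
time_s: 15.65
tool_pos: [0.4661, 0.0602, 0.1174]
orientation: [-0.126, -0.696, -0.126, 0.696]
contact_force: [-2.5, 0.3, 6.1]
finger_gap: 0.0003
```

Request:
{"op": "jog_arm", "data": {"translation": [[0,0,-0.0005]], "dr": [[0,0,0]], "hand": [-1]}}

```text
time_s: 15.75
tool_pos: [0.4661, 0.0602, 0.117]
orientation: [-0.126, -0.696, -0.126, 0.696]
contact_force: [-2.9, 0.0, 10.4]
finger_gap: 0.0004
```

Request:
{"op": "jog_arm", "data": {"translation": [[0,0,-0.0005]], "dr": [[0,0,0]], "hand": [-1]}}

```text
time_s: 15.85
tool_pos: [0.466, 0.0602, 0.1167]
orientation: [-0.126, -0.696, -0.126, 0.696]
contact_force: [-2.8, -1.2, 12.2]
finger_gap: 0.0004
```

Request:
{"op": "jog_arm", "data": {"translation": [[0,0,-0.0005]], "dr": [[0,0,0]], "hand": [-1]}}

```text
time_s: 15.95
tool_pos: [0.466, 0.0602, 0.1163]
orientation: [-0.126, -0.696, -0.126, 0.696]
contact_force: [-4.2, -1.2, 12.6]
finger_gap: 0.0002
```

Request:
{"op": "jog_arm", "data": {"translation": [[0,0,-0.0005]], "dr": [[0,0,0]], "hand": [-1]}}

```text
time_s: 16.05
tool_pos: [0.4659, 0.0602, 0.1159]
orientation: [-0.126, -0.696, -0.126, 0.696]
contact_force: [-5.2, -1.2, 13.9]
finger_gap: 0.0002
```

Request:
{"op": "jog_arm", "data": {"translation": [[0,0,-0.0005]], "dr": [[0,0,0]], "hand": [-1]}}

```text
time_s: 16.15
tool_pos: [0.4658, 0.0602, 0.1153]
orientation: [-0.126, -0.696, -0.126, 0.696]
contact_force: [-4.5, -0.7, 11.7]
finger_gap: 0.0004
```

Request:
{"op": "jog_arm", "data": {"translation": [[0,0,-0.0005]], "dr": [[0,0,0]], "hand": [-1]}}

```text
time_s: 16.25
tool_pos: [0.4657, 0.0601, 0.1147]
orientation: [-0.126, -0.695, -0.126, 0.696]
contact_force: [-4.3, -1.1, 10.8]
finger_gap: 0.0004
```

Request:
{"op": "jog_arm", "data": {"translation": [[0,0,-0.0005],[0,0,-0.001]], "dr": [[0,0,0],[0,0,0]], "hand": [-1,-1]}}

```text
time_s: 16.45
tool_pos: [0.4654, 0.06, 0.1135]
orientation: [-0.126, -0.695, -0.126, 0.696]
contact_force: [-3.5, -0.8, 6.2]
finger_gap: 0.0004
```

Request:
{"op": "jog_arm", "data": {"translation": [[0,0,-0.0005],[0,0,-0.0005]], "dr": [[0,0,0],[0,0,0]], "hand": [-1,-1]}}

```text
time_s: 16.65
tool_pos: [0.4658, 0.0602, 0.1127]
orientation: [-0.126, -0.696, -0.126, 0.696]
contact_force: [-2.1, -0.2, 1.6]
finger_gap: 0.0003
```

Request:
{"op": "jog_arm", "data": {"translation": [[0,0,-0.0005],[0,0,-0.0005]], "dr": [[0,0,0],[0,0,0]], "hand": [-1,-1]}}

```text
time_s: 16.85
tool_pos: [0.4663, 0.0603, 0.1121]
orientation: [0.126, 0.696, 0.126, -0.696]
contact_force: [0.9, 0.3, -0.5]
finger_gap: 0.0
```

Request:
{"op": "jog_arm", "data": {"translation": [[0,0,0.03],[0.015,-0.01,0.07],[0.04,-0.03,0.11],[0.06,-0.045,0.14],[0.079,-0.06,0.17]], "dr": [[0,0,0],[0,0,0],[0,0,0],[0,0,0],[0,0,0]], "hand": [-1,-1,-1,-1,-1]}}

```text
time_s: 17.35
tool_pos: [0.5463, -0.0004, 0.2841]
orientation: [0.126, 0.696, 0.126, -0.695]
contact_force: [0.1, 1.3, -0.5]
finger_gap: 0.0005
```

Request:
{"op": "jog_arm", "data": {"translation": [[0,0,0],[0,0,0]], "dr": [[0,0,0],[0,0,0]], "hand": [-1,-1]}}

```text
time_s: 17.55
tool_pos: [0.5454, 0.0001, 0.2822]
orientation: [0.126, 0.696, 0.126, -0.696]
contact_force: [-0.2, 0.0, -0.1]
finger_gap: 0.0007
```

```bash
python3 chk.py w5
```

```text
17.6 [5.444e-01 4.000e-04 2.812e-01] [ 0.65 -0.33  0.09]
```

View pics/w5.png

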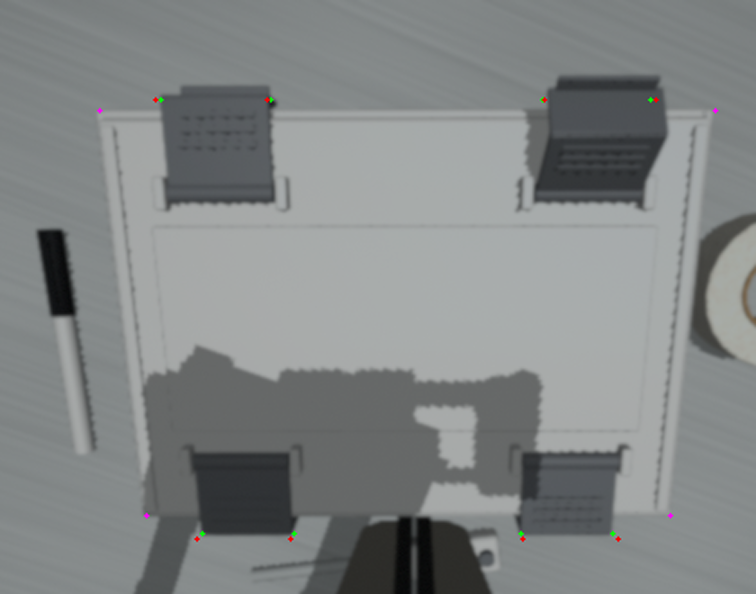

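Three clips are shut. The last is back-right, starting from (0.6273, -0.0502).

Request:
{"op": "jog_arm", "data": {"translation": [[0.027,-0.017,-0.03],[0.055,-0.034,-0.06],[0.083,-0.05,-0.09],[0.083,-0.05,-0.12],[0.083,-0.05,-0.14]], "dr": [[0,0,0],[0,0,0],[0,0,0],[0,0,0],[0,0,0]], "hand": [-1,-1,-1,-1,-1]}}

```text
time_s: 18.1
tool_pos: [0.6258, -0.0494, 0.1379]
orientation: [-0.125, -0.694, -0.126, 0.698]
contact_force: [-0.3, 0.5, -0.4]
finger_gap: 0.0003
```

Request:
{"op": "jog_arm", "data": {"translation": [[0,0,-0.006],[0,0,-0.011],[0,0,-0.012]], "dr": [[0,0,0],[0,0,0],[0,0,0]], "hand": [-1,-1,-1]}}

```text
time_s: 18.4
tool_pos: [0.6279, -0.0494, 0.1303]
orientation: [-0.126, -0.696, -0.126, 0.696]
contact_force: [0.4, -0.1, 0.6]
finger_gap: 0.0007
```

```bash
python3 shot.py m5
```

```text
18.4 [ 0.6279 -0.0494  0.1303] [ 0.36 -0.09  0.63] 0.0006775854728074062
```

View pics/m5.png

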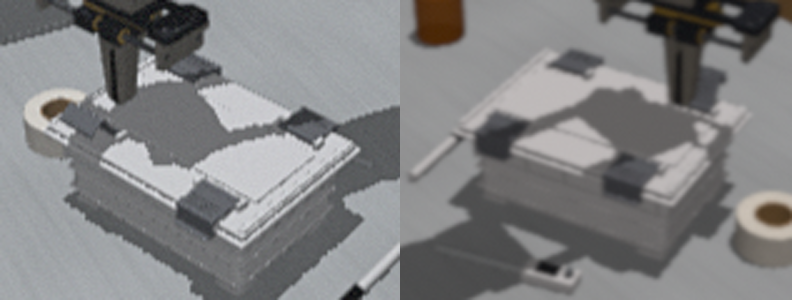

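The fingers stand inside back-right, and the other three clips are flat.

Request:
{"op": "jog_arm", "data": {"translation": [[0.007,0.0026,-0.002],[0.014,0.0052,-0.002],[0.021,0.0078,-0.002],[0.025,0.0093,-0.002],[0.029,0.0108,-0.002]], "dr": [[0,0,0],[0,0,0],[0,0,0],[0,0,0],[0,0,0]], "hand": [-1,-1,-1,-1,-1]}}

```text
time_s: 19.0
tool_pos: [0.6572, -0.0388, 0.1281]
orientation: [-0.126, -0.696, -0.126, 0.696]
contact_force: [-2.0, -1.0, 0.7]
finger_gap: 0.0005
```

Request:
{"op": "jog_arm", "data": {"translation": [[0.003,0.0011,0],[0.006,0.0022,0],[0.009,0.0034,0],[0.012,0.0045,0],[0.013,0.0048,0]], "dr": [[0,0,0],[0,0,0],[0,0,0],[0,0,0],[0,0,0]], "hand": [-1,-1,-1,-1,-1]}}

```text
time_s: 19.5
tool_pos: [0.6705, -0.034, 0.1283]
orientation: [0.126, 0.696, 0.126, -0.696]
contact_force: [-0.7, 0.0, 0.5]
finger_gap: 0.0004
```

Request:
{"op": "jog_arm", "data": {"translation": [[0,0,-0.0015],[0,0,-0.003],[0,0,-0.0045],[0,0,-0.006],[0,0,-0.007]], "dr": [[0,0,0],[0,0,0],[0,0,0],[0,0,0],[0,0,0]], "hand": [-1,-1,-1,-1,-1]}}

```text
time_s: 20.0
tool_pos: [0.6701, -0.0342, 0.1211]
orientation: [0.126, 0.696, 0.126, -0.696]
contact_force: [0.8, -0.4, 0.4]
finger_gap: 0.0003
```

Request:
{"op": "jog_arm", "data": {"translation": [[0,0,-0.0005],[0,0,-0.001],[0,0,-0.0015],[0,0,-0.002]], "dr": [[0,0,0],[0,0,0],[0,0,0],[0,0,0]], "hand": [-1,-1,-1,-1]}}

```text
time_s: 20.4
tool_pos: [0.6702, -0.0342, 0.1193]
orientation: [0.126, 0.696, 0.126, -0.696]
contact_force: [0.2, -0.5, 2.3]
finger_gap: 0.0003
```

Request:
{"op": "jog_arm", "data": {"translation": [[0,0,-0.0005],[0,0,-0.001]], "dr": [[0,0,0],[0,0,0]], "hand": [-1,-1]}}

```text
time_s: 20.6
tool_pos: [0.6702, -0.0342, 0.1183]
orientation: [0.126, 0.696, 0.126, -0.696]
contact_force: [0.2, 0.8, 1.1]
finger_gap: 0.0002
```

Request:
{"op": "jog_arm", "data": {"translation": [[0,0,-0.0005],[0,0,-0.001]], "dr": [[0,0,0],[0,0,0]], "hand": [-1,-1]}}

```text
time_s: 20.8
tool_pos: [0.6703, -0.0342, 0.1174]
orientation: [0.126, 0.696, 0.126, -0.696]
contact_force: [0.5, -0.0, 4.4]
finger_gap: 0.0005
```

Request:
{"op": "jog_arm", "data": {"translation": [[0,0,-0.0005]], "dr": [[0,0,0]], "hand": [-1]}}

```text
time_s: 20.9
tool_pos: [0.6704, -0.0341, 0.1172]
orientation: [0.126, 0.696, 0.126, -0.696]
contact_force: [-0.1, 0.3, 7.6]
finger_gap: 0.0005
```

Request:
{"op": "jog_arm", "data": {"translation": [[0,0,-0.0005]], "dr": [[0,0,0]], "hand": [-1]}}

```text
time_s: 21.0
tool_pos: [0.6705, -0.0342, 0.117]
orientation: [0.126, 0.696, 0.126, -0.696]
contact_force: [-0.2, 1.1, 8.0]
finger_gap: 0.0008
```

Request:
{"op": "jog_arm", "data": {"translation": [[0,0,-0.0005],[0,0,-0.001]], "dr": [[0,0,0],[0,0,0]], "hand": [-1,-1]}}

```text
time_s: 21.2
tool_pos: [0.6707, -0.0341, 0.1166]
orientation: [0.126, 0.696, 0.126, -0.695]
contact_force: [-1.5, 0.4, 10.7]
finger_gap: 0.0004
```

Request:
{"op": "jog_arm", "data": {"translation": [[0,0,-0.0005],[0,0,-0.001]], "dr": [[0,0,0],[0,0,0]], "hand": [-1,-1]}}

```text
time_s: 21.4
tool_pos: [0.6709, -0.0341, 0.1159]
orientation: [0.126, 0.697, 0.126, -0.695]
contact_force: [-1.2, 1.3, 12.4]
finger_gap: 0.0007
```

Request:
{"op": "jog_arm", "data": {"translation": [[0,0,-0.0005],[0,0,-0.001]], "dr": [[0,0,0],[0,0,0]], "hand": [-1,-1]}}

```text
time_s: 21.6
tool_pos: [0.6711, -0.034, 0.1149]
orientation: [0.126, 0.697, 0.126, -0.695]
contact_force: [-1.1, 1.9, 11.4]
finger_gap: 0.0005
```

Request:
{"op": "jog_arm", "data": {"translation": [[0,0,-0.0005],[0,0,-0.001]], "dr": [[0,0,0],[0,0,0]], "hand": [-1,-1]}}

```text
time_s: 21.8
tool_pos: [0.6712, -0.034, 0.1136]
orientation: [0.126, 0.697, 0.126, -0.695]
contact_force: [-0.4, 1.8, 7.6]
finger_gap: 0.0004
```

Request:
{"op": "jog_arm", "data": {"translation": [[0,0,-0.0005],[0,0,-0.0005]], "dr": [[0,0,0],[0,0,0]], "hand": [-1,-1]}}

```text
time_s: 22.0
tool_pos: [0.6702, -0.0341, 0.1119]
orientation: [0.126, 0.696, 0.126, -0.696]
contact_force: [-0.5, -0.7, 0.6]
finger_gap: 0.0004
```

Request:
{"op": "jog_arm", "data": {"translation": [[0,0,-0.0005],[0,0,-0.0005]], "dr": [[0,0,0],[0,0,0]], "hand": [-1,-1]}}

```text
time_s: 22.2
tool_pos: [0.6702, -0.0342, 0.1115]
orientation: [0.126, 0.696, 0.126, -0.696]
contact_force: [-0.1, 0.3, 4.8]
finger_gap: 0.0002
```

Home. I'll lift off and check.

Request:
{"op": "jog_arm", "data": {"translation": [[0,0,0.03],[-0.02,0.01,0.07],[-0.06,0.02,0.11],[-0.1,0.03,0.15],[-0.125,0.034,0.17]], "dr": [[0,0,0],[0,0,0],[0,0,0],[0,0,0],[0,0,0]], "hand": [-1,-1,-1,-1,-1]}}

```text
time_s: 22.7
tool_pos: [0.5435, 0.0001, 0.2822]
orientation: [-0.126, -0.696, -0.126, 0.696]
contact_force: [1.0, 0.7, 1.0]
finger_gap: 0.0002
```

Request:
{"op": "jog_arm", "data": {"translation": [[0,0,0],[0,0,0],[0,0,0]], "dr": [[0,0,0],[0,0,0],[0,0,0]], "hand": [-1,-1,-1]}}

```text
time_s: 23.0
tool_pos: [0.5452, -0.0004, 0.28]
orientation: [-0.126, -0.695, -0.126, 0.696]
contact_force: [0.7, -0.8, -0.6]
finger_gap: 0.0006
```

```bash
python3 chk.py w6; python3 shot.py m6
```

```text
23.05 [ 5.452e-01 -4.000e-04  2.796e-01] [ 0.24 -0.29 -0.85]
23.05 [ 5.452e-01 -4.000e-04  2.796e-01] [ 0.24 -0.29 -0.85] 0.0006338636516066918
```

View pics/w6.png

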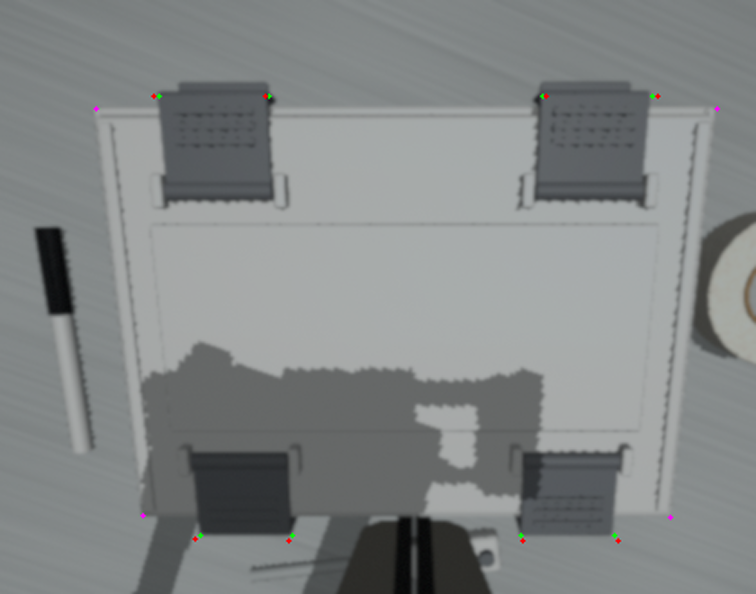

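View pics/m6.png

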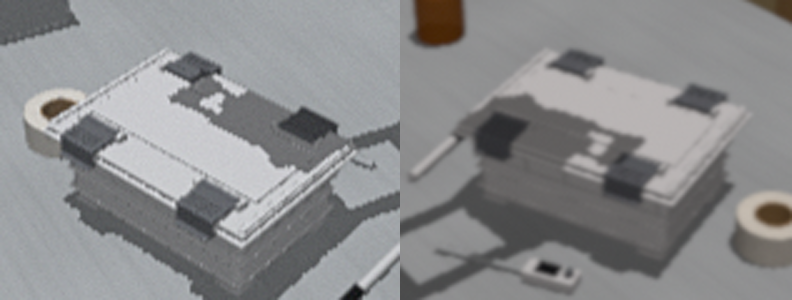

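All four clips are flat at the zero-angle marks, and the box and its neighbours have not moved.

```bash
python3 -c "
from bench import *
print(hand_in())"
```

```text
the job is handed in; nothing more can be done
None
```

All four clips are snapped shut, in the order back-left, front-right, front-left, back-right, and the job was handed in at about 23 s of the 72 s allowed. For each clip I swept it outward with the closed fingers, then pressed it down in steps of about 0.5 mm.

- **Force:** Each press built up and then dropped to near zero as the clip snapped. The highest readings were about 12 to 14 N, and 17 N (18 N with the sideways part) on front-right, above the expected 8 to 14 N but under the 30 N limit. I only read the force at the end of each move call, so a brief peak between readings would not have shown.
- **Clips:** In the last wrist picture all four plates sit at the projected shut position, judged by eye against marks for 0 and 0.2 rad. The clip angles could not be read directly.
- **Box and neighbours:** The box still matched its first measured pose within a few pixels. The marker, label roll and thermometer looked unmoved. I did not recheck the tape gun, scoop, steel pan or spice jar, but the arm worked only over the box.
- **Disagreements:** A few of the first corner readings were off by up to about 10 pixels. I dropped the worst ones, and the refit agreed to within about 5 pixels. It put the rim at 94.5 mm, inside the stated 101 ± 9 mm.

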